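Shut and lock the hatch of a conveyor drive box

ROBOT

A 7-joint arm with a two-finger parallel gripper is mounted at the origin on the work surface. World frame = base frame: x ahead of the robot, y to its left, z up, the work surface at z = 0. Lengths are in m, angles in rad, forces in N, time in s.
With the tool pointing down it reaches from about 0.35 to 0.9 m from the base axis. Payload 7.2 kg.
Tool frame: the origin (TCP) lies midway between the tips of the shut fingers; the grasp point (between the pads) lies ctrl.hold_point_z behind it (ctrl.hold_point_z is the distance from the TCP to the grasp point, in m); z points along the fingers, y is the direction in which the jaws open and shut (so a half turn about z gives the same grasp; the last joint's range is limited). The gripper opens to 88 mm and grips with 3 to 60 N. Pads are 20 mm wide; open, the fingers measure 115 mm over their backs; the gripper's body (75 mm by 178 mm) begins 61 mm behind the grasp point.
Start: joints at [-0.068, 0.411, -0.013, 1.596, 0.006, 1.134, -0.082], TCP at [0.625, -0, 0.223] pointing down, gripper open.
Joint ranges: [-2.95, 2.95], [-0.29, 1.99], [-1.47, 1.44], [0.14, 2.54], [-1.03, 4.17], [0.13, 1.85], [-2.86, 2.86]. Speed limits (rad/s): [2.39, 2.39, 3.01, 3.01, 3.14, 3.14, 3.14].

INTERFACE

Orientations are given as a 3x3 rotation matrix whose columns are the frame's x, y, z axes.
In Python, from plant import ctrl, viewer gives the robot as it stands.
- The arm moves only by the tool move_arm, never from a script. Its arguments are lists of equal length, an entry for each row: "offset": the shift along the tool's x, y, z in m, a list of three; "rot": the turn, a rotation vector about the tool's x, y, z in rad, a list of three. A call has 1 to 5 rows; each row is the pose to reach, as a shift and turn from the pose commanded when the call began, along the tool's axes at that moment; what a row does not reach only later rows make up. A row lasts 1/8 s, in which the tool goes at most 62.5 mm and 10.7 degrees, less where a joint would pass 70% of its speed; a pose out of reach is approached as far as the arm can. A call with a gripper value outside its range is refused whole. "grip" is the closure, from -1 (fully open) to 1 (shut), set as the call begins (left out, the last holds). The fingers move at their own pace and stop on an object; "force" is the grip in N (left out, the last holds). Time passes only in rows, so rows that repeat a pose let the fingers close. It gives the time, the measured TCP pose, the force and the opening at its end, in the units of the state.
- ctrl.observe(): the state, without advancing time (a new reading comes with each control period).
- viewer.get_image(name): name is "scene" or "side" or "wrist"; returns a dict with "pixels" (480x640x3 uint8, blue, green, red), "z_map" (480x640 float32, m along the optical axis (not along the pixel's ray), 0 where there is no reading), "K" (3x3 intrinsics, pixels), "k1" (the pictures are not rectified: a ray, as slopes to the right and down, at radius r is drawn at 1 + k1 r^2 times it, then the intrinsics apply), "rvec" (rotation vector, rad) and "tvec" (3), from world to camera coordinates, as OpenCV has them. Camera axes: x right, y down, z forward; pixel columns grow to the right and rows downward; lengths in m; the calibration is good to about 2 mm. A picture is of the moment at which its call begins.
- ctrl.close_job(): hands the job in, once; it reports no verdict.
The state is a dict: "clock": time; "joint_positions": joint angles; "qd": joint speeds; "joint_torque": joint torques, N m; "eef_pos": TCP position; "orientation": TCP orientation; "ft_force": force on the tool from outside, world axes, zero at the start; "wrist_torque": the same for the moment, N m; "gripper_width": finger opening in m.
Only numpy, scipy, OpenCV 4.12 (cv2) and the standard library are available. Lean on these libraries where they do the work, as an engineer would, in place of code of your own. Each camera call takes 0.05 s, during which the arm holds its last target.

TASK

The hatch panel of the grey conveyor drive box on the counter stands open: push it down with a fingertip until it lies fully shut, then set a fingertip in the slot of its round quarter-turn fastener and turn it clockwise (seen from above) to its stop, so that the panel is locked. Only push: grip and lift nothing, do not swing the panel further open or touch its underside, leave the other things on the counter and on the box where they are, and finish with the hand clear.

Things in the scene. Friction and masses are not known exactly. Their poses are not given: they have to be found in the camera images.
- drive_box: Grey steel drive box, bolted down, 260 (x) x 360 (y) x 85 mm high. Origin: centre of its underside, on the counter. x points to the back (hinge side), y to its left for the robot in front, z up. The hatch covers the right part of its top (y -178 to +58 mm); the rest (y +60 to +180) is a closed deck, 85 mm high, with small parts on it.
- panel_hinge (a point): Mid-point of the hatch panel's hinge line, at x +120, y -60, z +85 mm of the drive box. Axes: the panel's: x from its free front edge to the hinge, y along the hinge line, z out of its outer face; shut, they match the box's. The panel is a steel plate 250 mm (hinge to free edge) x 236 mm, its outer face 10 mm above the hinge line; a black rubber seal, not to be touched, covers its underside.
- panel (a joint): Angle of the hatch panel about its hinge line, rad: 0 shut (flat, at its stop), growing as the front edge rises. Starts 0.5 to 0.95. A stiff friction hinge: the panel stays where it is left; about 3 to 6 N near the front edge pushes it down.
- panel_press (a point): Point on the panel's outer face, 218 mm from the hinge line, 32 mm from the free edge, mid-width: a good place to push. The fastener's collar, 17 mm proud of the face, begins 22 mm from it (196 mm from the hinge line). Axes as panel_hinge.
- cam (a joint): Angle of the round fastener, rad: 0 open (slot parallel to the hinge line), growing clockwise seen from above, 1.571 locked, at its stop (slot runs front to back). Starts 0 to 0.25. Steady friction of 0.1 N m, no spring: it stays where left. Turned before the panel is shut, its tongue meets a keeper and keeps the panel from shutting.
- cam_slot (a point): Centre of the fastener at the top of its slot, 140 mm from the hinge line, mid-width; 112 mm above the counter when shut. A 96 mm round in a fixed collar (radius 50 to 56 mm, rim level with it). The straight slot crosses it: 34 mm wide, 96 long, 14 deep. Axes: y along the slot, x across, z out. A fingertip some 30 mm off centre, moved on an arc about the centre, turns it.
- cap_a: Black plastic masking cap, 62 mm wide, 26 mm high, in front of the box. Leave alone. Origin: centre of its underside.
- cap_b: Black plastic masking cap, same size, right of the box. Leave alone. Origin: centre of its underside.
- axle: Steel roller axle 240 mm long, 19 mm thick, lying left of the box. Leave alone. Origin: centre of its underside.
- bearing_ring: Beige ceramic bearing ring, 54 mm wide, 14 mm high, on the box's deck. Leave alone. Origin: centre of its underside.
- wing_nut: Brass wing nut, about 50 mm over its wings, 26 mm high, on the box's deck. Leave alone. Origin: centre of its underside.
- jar: Glass jar 64 mm wide, 85 mm high, right of the box. Leave alone. Origin: centre of its underside.
- tin: Steel tin 80 mm wide, 100 mm high, left of the box. Leave alone. Origin: centre of its underside.

How it is judged:
By the outcome, as a careful person would: the job done as asked, in the order asked, and still so for the second after the job is handed in, with the robot touching nothing.
It also fails if it takes over 45 s, if anything falls off the work surface, if the arm or the gripper's body presses on something with over 40 N, if the wrist force passes 120 N, or if a joint passes its speed limit or range.

## Working session

There is one attempt and no reset: what is moved stays moved. The work goes in short steps, Python scripts to look and compute and a tool call to move; the robot and the scene stay as the last step left them, time stands still between calls to the robot, and variables do not carry over. Pictures are saved under pics/ and viewed, and the job is handed in when it is done.

Besides the shell and the picture viewer there is one more tool, called after "Emit:" in YAML: its name, and indented under it one key for each argument. move_arm: Moves the arm, as the interface text tells. Its arguments: {"type":"object","properties":{"offset":{"type":"array","items":{"type":"array","items":{"type":"number"}}},"rot":{"type":"array","items":{"type":"array","items":{"type":"number"}}},"grip":{"type":"number"},"force":{"type":"number"}},"required":["offset","rot"]}

```bash
ls; mkdir -p pics; cat > h.py <<'E'
import numpy as np, cv2
from plant import ctrl, viewer
def cap(n,f=None):
    im=viewer.get_image(n)
    if f: cv2.imwrite(f,im['pixels'])
    return im
def pts(im,uv):
    """world points for pixel list using z_map"""
    uv=np.asarray(uv,float).reshape(-1,2)
    s=rays(im,uv); z=im['z_map'][uv[:,1].astype(int),uv[:,0].astype(int)]
    R=cv2.Rodrigues(np.asarray(im['rvec'],float))[0]; t=np.asarray(im['tvec'],float).ravel()
    P=np.c_[s*z[:,None],z]
    return (P-t)@R
def rays(im,uv):
    k=float(np.ravel(im['k1'])[0])
    return cv2.undistortPoints(np.asarray(uv,float).reshape(-1,1,2),np.asarray(im['K'],float),np.array([k,0,0,0.])).reshape(-1,2)
def onz(im,uv,h):
    s=rays(im,uv);R=cv2.Rodrigues(np.asarray(im['rvec'],float))[0]; t=np.asarray(im['tvec'],float).ravel()
    d=np.c_[s,np.ones(len(s))]@R; c=-R.T@t
    return c+d*((h-c[2])/d[:,2])[:,None]
def proj(im,P):
    k=float(np.ravel(im['k1'])[0])
    return cv2.projectPoints(np.asarray(P,float).reshape(-1,1,3),np.asarray(im['rvec'],float),np.asarray(im['tvec'],float),np.asarray(im['K'],float),np.array([k,0,0,0.]))[0].reshape(-1,2)
E
python3 - <<'E'
from h import *
for n in ['scene','side','wrist']:
    im=cap(n,f'pics/{n}0.png'); print(n,im['K'],im['k1'],im['rvec'],im['tvec'])
print(ctrl.observe(), ctrl.hold_point_z)
E
```

```text
pics
scene [[532.64491764   0.         316.02286084]
 [  0.         532.64491764 243.68444852]
 [  0.           0.           1.        ]] 0.029352442839122674 [ 1.88480986  1.28805487 -0.63130784] [-0.34119026 -0.21426238  1.56385491]
side [[487.0902863    0.         325.64228026]
 [  0.         487.0902863  239.20516223]
 [  0.           0.           1.        ]] -0.12366777832287394 [ 0.94479417 -2.35543272  1.22552355] [0.4888587  0.22751949 0.85159861]
wrist [[358.8996859    0.         316.76403877]
 [  0.         358.8996859  240.43911876]
 [  0.           0.           1.        ]] -0.045138242555563986 [-2.87383906e+00 -8.22428065e-04  1.93751561e-03] [-0.62421452 -0.03162845  0.38989235]
{'clock': 0.15, 'joint_positions': array([-0.06820009,  0.41170487, -0.01271479,  1.59677443,  0.00560396,
        1.13430214, -0.08221695]), 'qd': array([-0.00020295, -0.0001128 ,  0.00104694, -0.00354934, -0.00042955,
       -0.00269206, -0.00038401]), 'joint_torque': array([ 1.23447033e-03, -5.88331139e+01,  6.41932636e-01, -2.91289848e+01,
       -5.37989591e-02,  1.57438387e-02,  1.06989046e-04]), 'eef_pos': array([ 6.24649510e-01, -3.02390652e-05,  2.22040954e-01]), 'orientation': array([[-1.06702953e-05,  9.99999338e-01, -1.15019755e-03],
       [ 9.99999997e-01,  1.05753588e-05, -8.25453738e-05],
       [-8.25331555e-05, -1.15019843e-03, -9.99999335e-01]]), 'ft_force': array([-1.44362181,  0.33875618, -0.45698988]), 'wrist_torque': array([-0.00574976, -0.00515638, -0.0376679 ]), 'gripper_width': 0.08809714320533664} 0.0187
```

View pics/scene0.png

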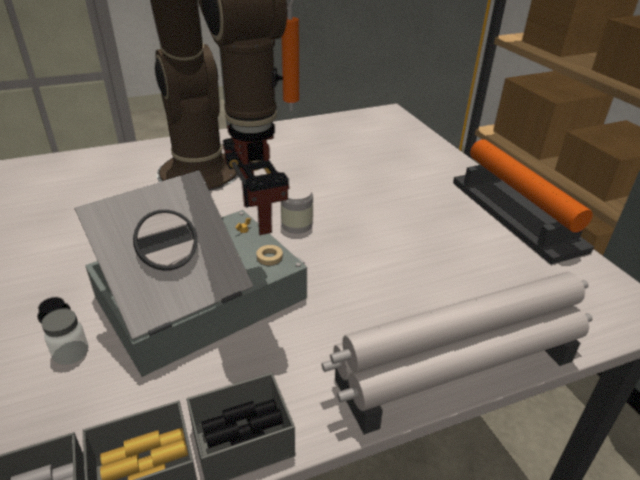

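View pics/side0.png

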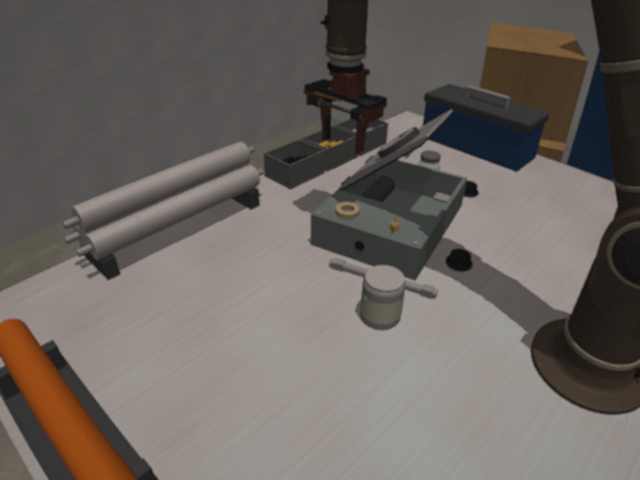

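View pics/wrist0.png

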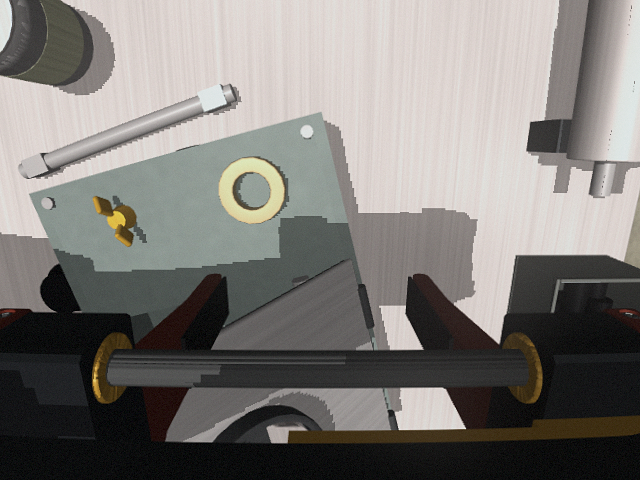

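The scene view shows the panel open (face around (160,250)), with the ring at (270,254), the wing nut at (243,226), and the tin behind the finger at (297,210). The wrist view shows deck corners at about (32,193) and (322,113). The side view shows the caps at (459,260) and (471,188). Next I measure the box and panel.

```bash
python3 - <<'E'
from h import *
w=cap('wrist');s=cap('scene')
c=onz(w,[[32,193],[322,113],[350,259]],.085); print('deck corners',c); d=c[1]-c[0]; print(np.hypot(*d[:2]),np.degrees(np.arctan2(d[1],d[0])))
# deck points by z_map
print(pts(w,[[40,210],[310,150],[322,118]]), pts(s,[[303,268],[255,275],[150,362]]))
yaw=np.arctan2(d[1],d[0]); ex=np.array([np.cos(yaw),np.sin(yaw)]);ey=np.array([-ex[1],ex[0]])
# panel plane from scene
poly=np.array([[85,212],[195,178],[240,288],[140,325]])
m=np.zeros((480,640),np.uint8);cv2.fillPoly(m,[poly],1)
cv2.circle(m,(165,240),37,0,-1)
v,u=np.nonzero(m&(s['z_map']>0)); P=pts(s,np.c_[u,v])
ok=np.ones(len(P),bool)
for _ in range(6):
    q=P[ok].mean(0); n=np.linalg.svd(P[ok]-q,full_matrices=False)[2][2]; n*=np.sign(n[2]); r=(P-q)@n; ok=abs(r)<.004
print('panel n',n,'q',q,ok.mean(),'tilt',np.arccos(n[2]),'dir',np.degrees(np.arctan2(n[1],n[0])))
# panel corners by ray-plane
def onp(im,uv):
    S=rays(im,uv);R=cv2.Rodrigues(im['rvec'])[0];t=np.ravel(im['tvec']);dd=np.c_[S,np.ones(len(S))]@R;cc=-R.T@t
    return cc+dd*(((q-cc)@n)/(dd@n))[:,None]
print('corners',onp(s,[[78,209],[199,173],[247,291],[138,334]]))
print('collar', onp(s,[[135,240],[197,238],[165,209],[165,271]]))
cv2.imwrite('pics/s_zoom.png',cv2.resize(s['pixels'][160:400,50:330],None,fx=2.8,fy=2.5)[:600,:800])
E
```

```text
deck corners [[ 0.37976864  0.03306816  0.085     ]
 [ 0.62853716  0.09541618  0.085     ]
 [ 0.6535434  -0.02585201  0.085     ]]
0.2564625756911913 14.070031340794555
[[0.38454926 0.01831985 0.08556154]
 [0.61892563 0.0668459  0.08442475]
 [0.62857006 0.0917219  0.08353244]] [[ 0.63178839  0.08559758  0.08784038]
 [ 0.61568947 -0.00959591  0.08508982]
 [ 0.71358752 -0.2337098   0.02794615]]
panel n [0.63925871 0.16480167 0.75112496] q [ 0.60173981 -0.16923169  0.16983895] 0.9814320776864796 tilt 0.7210318215100879 dir 14.456148664499592
corners [[ 0.53482584 -0.29307381  0.25395908]
 [ 0.47826803 -0.07230396  0.25365531]
 [ 0.66162932 -0.03857392  0.09020172]
 [ 0.70778534 -0.24171531  0.09549033]]
collar [[ 0.57986269 -0.21369749  0.19821396]
 [ 0.57934247 -0.10625342  0.17508278]
 [ 0.53506466 -0.15073859  0.22252656]
 [ 0.62548448 -0.17573902  0.15105837]]
```

View pics/s_zoom.png

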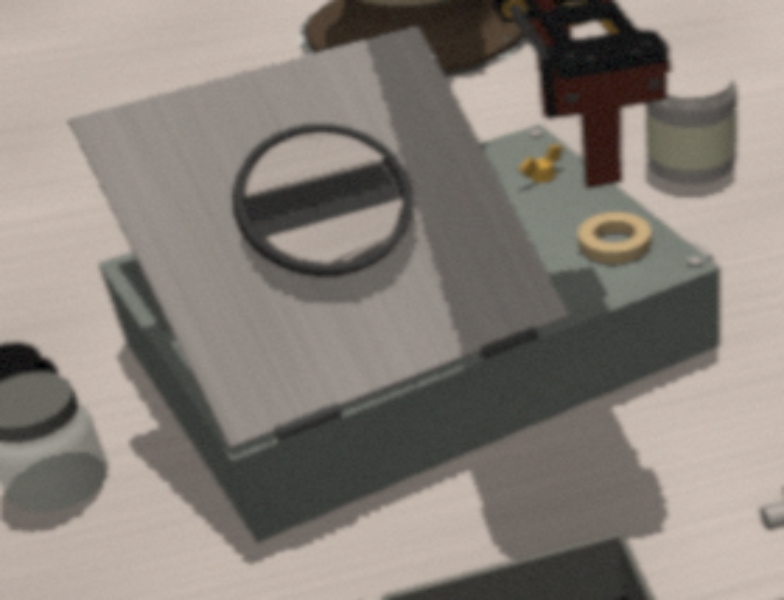

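Emit:
move_arm:
  offset:
    - [0, 0, -0.03]
    - [0, 0, -0.06]
    - [0, 0, -0.08]
    - [-0.03, -0.02, -0.08]
    - [-0.06, -0.04, -0.08]
  rot:
    - [0, 0, -0.18]
    - [0, 0, -0.36]
    - [0, 0, -0.54]
    - [0, 0, -0.72]
    - [0, 0, -0.9]
  grip: 1
  force: 20

```text
clock: 0.88
eef_pos: [0.5846, -0.0605, 0.3027]
orientation: [[-0.788, 0.616, 0.0], [0.616, 0.788, -0.0], [-0.0, 0.0, -1.0]]
ft_force: [0.2, -1.3, -0.3]
gripper_width: 0.0414
```

Emit:
move_arm:
  offset:
    - [-0.007, -0.03, 0]
    - [-0.014, -0.06, 0]
    - [-0.02, -0.09, 0.0]
    - [-0.0285, -0.126, 0.0]
    - [-0.0285, -0.126, 0.02]
  rot:
    - [0, 0, -0.184]
    - [0, 0, -0.368]
    - [0, 0, -0.552]
    - [0, 0, -0.736]
    - [0, 0, -0.919]

```text
clock: 1.5
eef_pos: [0.5284, -0.1802, 0.2838]
orientation: [[-0.969, -0.246, 0.002], [-0.246, 0.969, -0.002], [-0.002, -0.003, -1.0]]
ft_force: [0.9, 1.3, -0.0]
gripper_width: 0.0006
```

```bash
python3 - <<'E'
from h import *
cap('scene','pics/scene1.png');cap('side','pics/side1.png');o=ctrl.observe();print(o['joint_positions'],o['eef_pos'],o['orientation'],o['gripper_width'],o['ft_force'],o['clock'])
E
```

```text
[ 0.42487793  0.264303   -0.23372691  1.6704161   0.0641543   1.2174058
  1.9962975 ] [ 0.5276884  -0.17690378  0.28097079] [[-9.69174950e-01 -2.46356936e-01 -2.85940391e-03]
 [-2.46360437e-01  9.69177823e-01  9.39176242e-04]
 [ 2.53989828e-03  1.61467008e-03 -9.99995471e-01]] 0.000604484017312648 [-0.20982907 -0.067847   -0.81180757] 1.6
```

View pics/scene1.png

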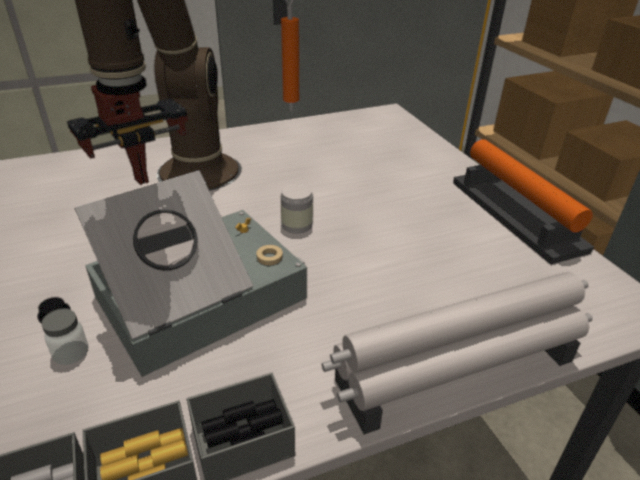

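View pics/side1.png

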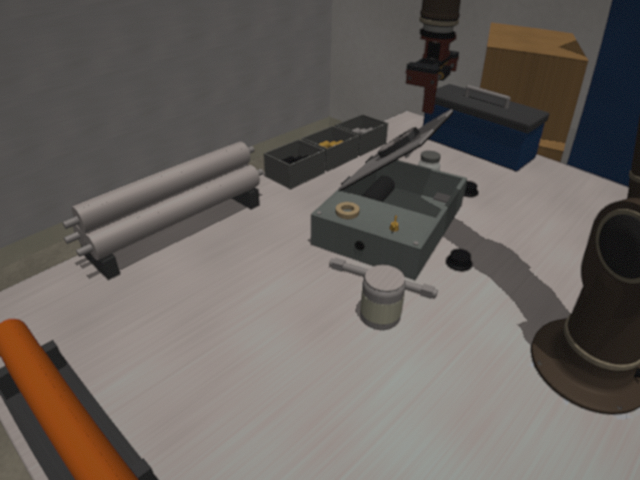

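The closed tip is at (142,183) in the scene view and (430,110) in the side view. It sits just above the panel face near the free edge, with nothing in the way. I start pushing along the hinge arc.

Emit:
move_arm:
  offset:
    - [0, 0, 0.02]
    - [0, 0, 0.037]
    - [0.004, 0, 0.043]
    - [0.009, 0, 0.049]
    - [0.018, 0, 0.06]
  rot:
    - [0, 0, 0]
    - [0, 0, 0]
    - [0, 0, 0]
    - [0, 0, 0]
    - [0, 0, 0]

```text
clock: 2.22
eef_pos: [0.512, -0.1803, 0.223]
orientation: [[-0.969, -0.246, 0.002], [-0.246, 0.969, 0.0], [-0.002, -0.0, -1.0]]
ft_force: [2.4, 2.4, 0.8]
gripper_width: 0.0001
```

```bash
python3 - <<'E'
from h import *
s=cap('scene','pics/scene2.png');a=cap('side','pics/side2.png');o=ctrl.observe();print(o['eef_pos'],o['ft_force'],o['clock'])
z=lambda im,r0,c0:cv2.resize(im['pixels'][r0:r0+200,c0:c0+200],(400,400),interpolation=2)
cv2.imwrite('pics/z2.png',np.hstack([z(s,120,60),z(a,70,320)]))
E
```

```text
[ 0.51001746 -0.18113895  0.22158921] [ 0.27322781 -0.09673574 -0.79792554] 2.325
```

View pics/z2.png

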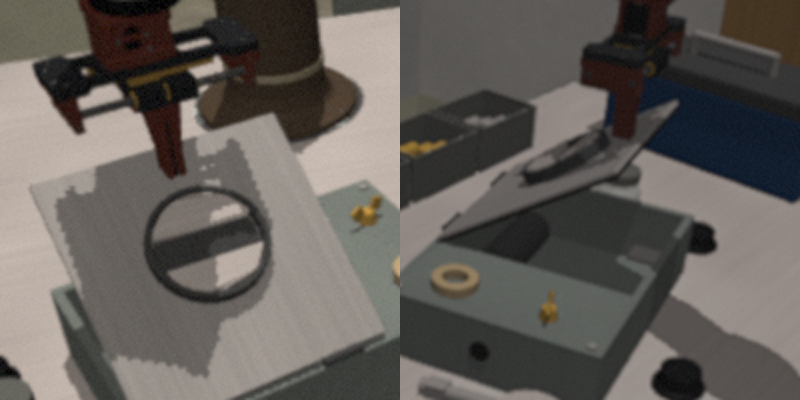

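The left inset shows the tip at about (175,175), on the face between the free edge and the collar. The panel is following it down, so I continue along the arc.

Emit:
move_arm:
  offset:
    - [0.0105, 0, 0.015]
    - [0.0195, 0, 0.031]
    - [0.0275, 0, 0.0475]
    - [0.034, 0, 0.0645]
    - [0.039, 0, 0.082]
  rot:
    - [0, 0, 0]
    - [0, 0, 0]
    - [0, 0, 0]
    - [0, 0, 0]
    - [0, 0, 0]

```text
clock: 2.95
eef_pos: [0.4735, -0.191, 0.1405]
orientation: [[-0.97, -0.245, 0.0], [-0.245, 0.97, -0.001], [-0.0, -0.001, -1.0]]
ft_force: [1.3, 0.5, 1.2]
gripper_width: 0.0007
```

```bash
python3 - <<'E'
from h import *
s=cap('scene','pics/scene3.png');a=cap('side','pics/side3.png');o=ctrl.observe();print(o['eef_pos'],o['ft_force'],o['clock'])
z=lambda im,r0,c0:cv2.resize(im['pixels'][r0:r0+200,c0:c0+200],(400,400),interpolation=2)
cv2.imwrite('pics/z3.png',np.hstack([z(s,120,60),z(a,70,320)]))
E
```

```text
[ 0.47197082 -0.1908382   0.1392446 ] [0.20979921 0.44780476 0.61057995] 3.05
```

View pics/z3.png

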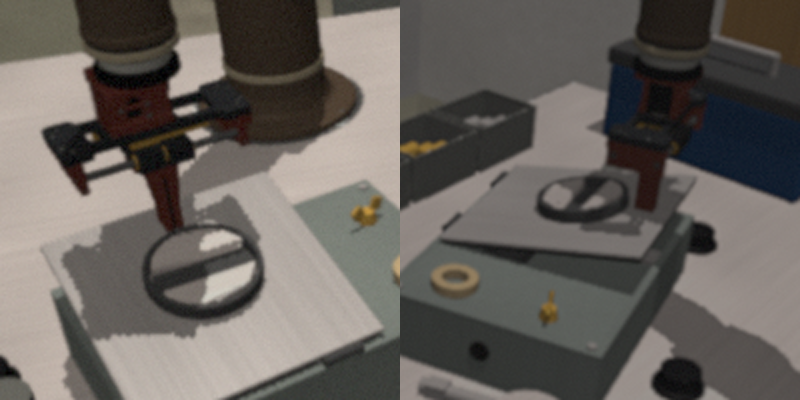

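Emit:
move_arm:
  offset:
    - [0.0025, 0, 0.011]
    - [0.0045, 0, 0.0225]
    - [0.006, 0, 0.034]
    - [0.0065, 0, 0.043]
    - [0.0065, 0, 0.047]
  rot:
    - [0, 0, 0]
    - [0, 0, 0]
    - [0, 0, 0]
    - [0, 0, 0]
    - [0, 0, 0]

```text
clock: 3.68
eef_pos: [0.4674, -0.1923, 0.0948]
orientation: [[-0.969, -0.245, -0.001], [-0.245, 0.969, -0.001], [0.001, -0.0, -1.0]]
ft_force: [-15.3, 3.2, 52.4]
gripper_width: 0.0005
```

The vertical force is 52 N at z = 0.0948, so the panel is at its stop. I lift off and look.

Emit:
move_arm:
  offset:
    - [0, 0, -0.02]
    - [-0.0, 0, -0.06]
    - [0.0, 0, -0.11]
    - [0.03, 0, -0.12]
    - [0.03, 0, -0.12]
  rot:
    - [0, 0, 0]
    - [0, 0, 0]
    - [0, 0, 0]
    - [0, 0, 0]
    - [0, 0, 0]

```text
clock: 4.3
eef_pos: [0.4373, -0.1999, 0.2143]
orientation: [[-0.97, -0.244, 0.001], [-0.244, 0.97, -0.001], [-0.0, -0.001, -1.0]]
ft_force: [1.0, -0.5, 0.2]
gripper_width: 0.0009
```

```bash
python3 - <<'E'
from h import *
s=cap('scene','pics/scene4.png');a=cap('side','pics/side4.png');w=cap('wrist','pics/wrist4.png');o=ctrl.observe();print(o['eef_pos'],o['ft_force'],o['clock'])
z=lambda im,r0,c0:cv2.resize(im['pixels'][r0:r0+200,c0:c0+200],(400,400),interpolation=2)
cv2.imwrite('pics/z4.png',np.hstack([z(s,180,60),z(a,90,320)]))
E
```

```text
[ 0.43857072 -0.19890663  0.2130148 ] [ 0.62068656  0.91918406 -0.323426  ] 4.45
```

View pics/z4.png

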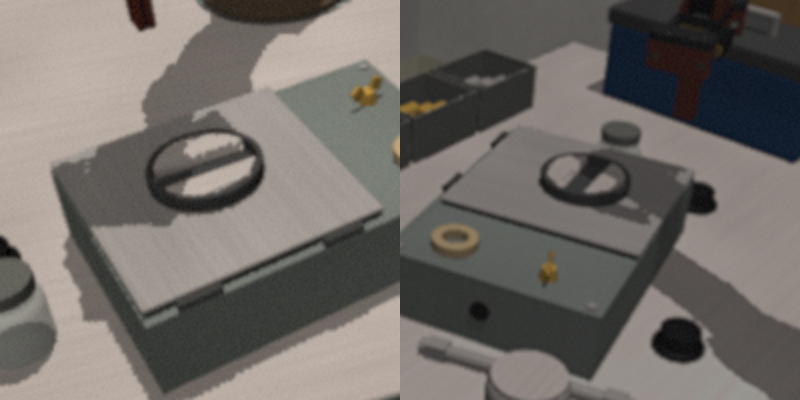

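View pics/wrist4.png

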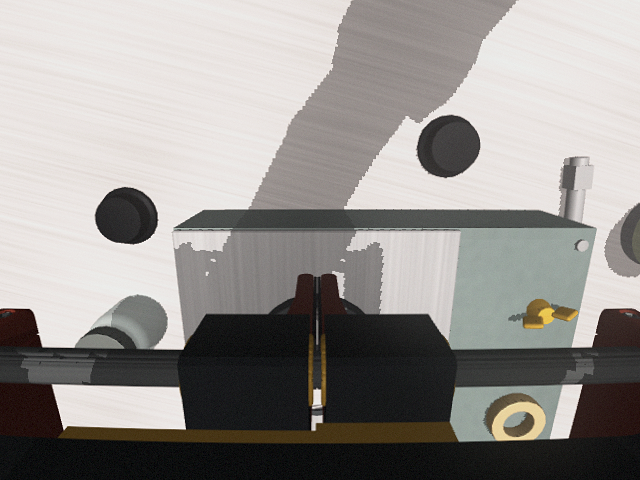

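The panel looks flat in both views, with the collar near (205,170) in the left inset. Next I measure its flatness, the collar centre and the slot angle.

```bash
cat > m.py <<'E'
from h import *
def meas(s,pre):
    exa=np.radians(14.25)
    ex=np.array([np.cos(exa),np.sin(exa)]);ey=np.array([-ex[1],ex[0]])
    H=np.array([.6796,-.139]); C=H-.14*ex
    # rectify top plane z=.112 : 0.5 mm/px in box axes about C, rows: +x up ; cols: +y left
    g=(np.arange(400)-200)*.0005
    X,Y=np.meshgrid(-g,-g,indexing='ij'); 
    W=np.stack([C[0]+X*ex[0]+Y*ey[0],C[1]+X*ex[1]+Y*ey[1],np.full_like(X,.112)],-1).reshape(-1,3)
    uv=proj(s,W).reshape(400,400,2).astype(np.float32)
    r=cv2.remap(s['pixels'],uv[...,0],uv[...,1],cv2.INTER_LINEAR); cv2.imwrite(pre,cv2.resize(r,(600,600)))
    # panel plane
    q=[]
    for x in np.linspace(-.24,-.01,30):
        for y in np.linspace(-.11,.11,30):
            if np.hypot(x+.14,y)>.065: q.append([*(H+x*ex+y*ey),.095])
    p=proj(s,q).round().astype(int); P=pts(s,p); m=abs(P[:,2]-.095)<.02; P=P[m]
    A=np.c_[(P[:,:2]-H)@ex,(P[:,:2]-H)@ey,np.ones(len(P))]; print('plane',np.linalg.lstsq(A,P[:,2],rcond=None)[0],m.mean(),P[:,2].std())
    return r
E
python3 - <<'E'
from m import *
meas(cap('scene'),'pics/rect4.png');meas(cap('side'),'pics/rect4b.png')
cv2.imwrite('pics/rect4c.png',np.hstack([cv2.resize(cv2.imread(f),(400,400)) for f in ('pics/rect4.png','pics/rect4b.png')]))
E
```

```text
plane [-0.0069911   0.00082989  0.09581218] 0.9970674486803519 0.0035335383656375655
plane [-0.00414587 -0.00827242  0.09478433] 0.9970674486803519 0.003740453513806174
```

View pics/rect4c.png

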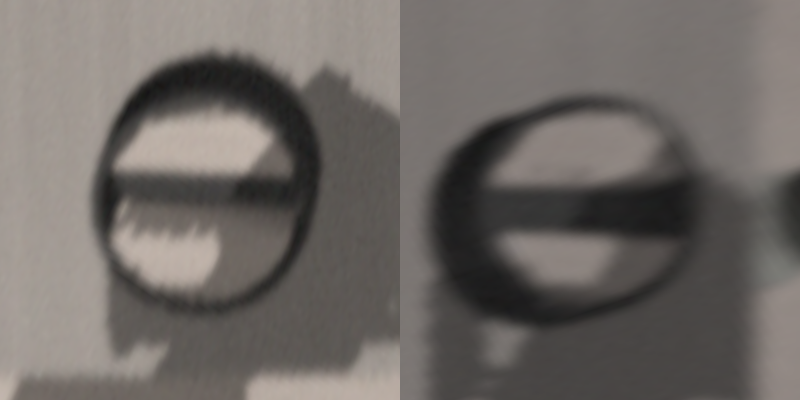

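The panel is flat to within noise, but the two oblique views put the collar centre a few mm apart. I move back so the wrist camera sees the fastener from above.

Emit:
move_arm:
  offset:
    - [-0.04, 0, 0]
    - [-0.085, 0, 0]
    - [-0.13, 0, 0]
    - [-0.16, 0, 0]
    - [-0.16, 0, 0]
  rot:
    - [0, 0, 0]
    - [0, 0, 0]
    - [0, 0, 0]
    - [0, 0, 0]
    - [0, 0, 0]

```text
clock: 5.18
eef_pos: [0.5951, -0.158, 0.2119]
orientation: [[-0.969, -0.249, -0.001], [-0.249, 0.969, 0.002], [0.001, 0.002, -1.0]]
ft_force: [-1.2, 0.4, -0.3]
gripper_width: 0.0005
```

```bash
python3 - <<'E'
from m import *
w=cap('wrist','pics/wrist5.png')
r=meas(w,'pics/rect5.png');meas(cap('side'),'pics/rect5b.png');meas(cap('scene'),'pics/rect5c.png')
o=ctrl.observe();print(o['eef_pos'],o['clock'])
E
```

```text
plane [0.00022903 0.00035338 0.09457192] 0.9149560117302052 0.0006975848304949009
plane [-0.00341761 -0.0077113   0.09478336] 0.9970674486803519 0.0036966889449546038
plane [-0.00774079  0.00167162  0.09576464] 0.9970674486803519 0.0035569798696757416
[ 0.59259985 -0.16034389  0.21288559] 5.325
```

View pics/wrist5.png

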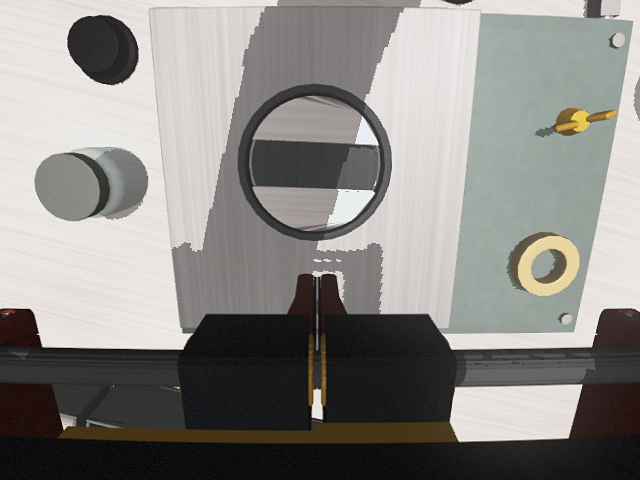

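View pics/rect5.png

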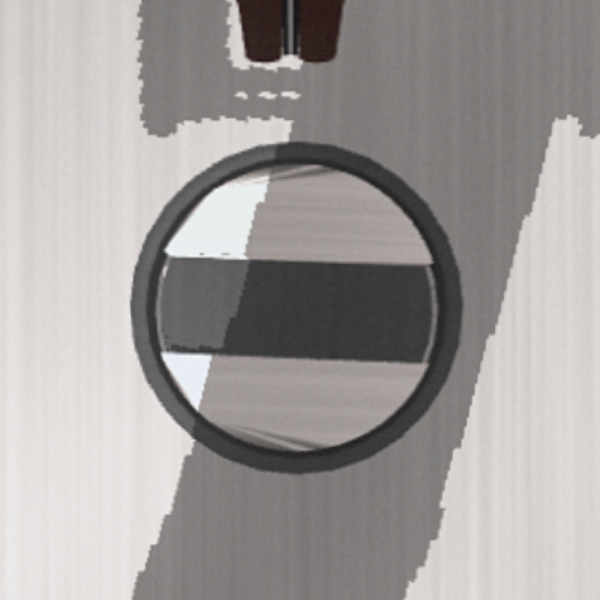

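View pics/rect5c.png

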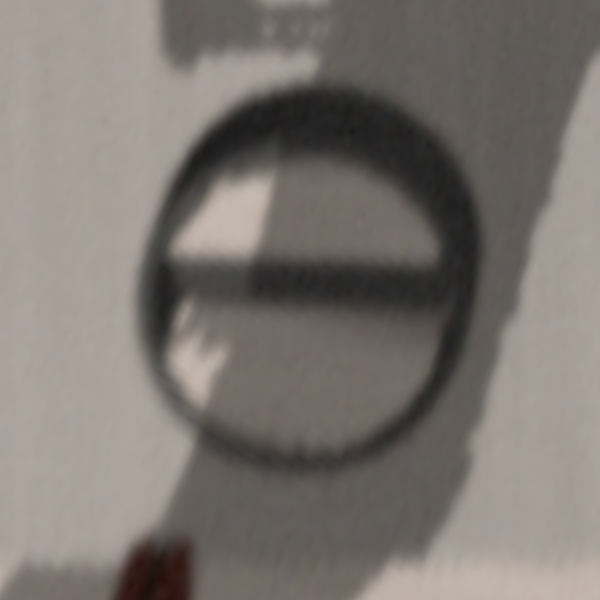

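The wrist view shows the collar centred near (315,162), with the slot almost parallel to the hinge (cam ≈ 0.04). The panel slope from wrist depth is 0.0002, so it is fully shut. I move over the slot, 30 mm left of its centre.

Emit:
move_arm:
  offset:
    - [0.026, 0.015, 0]
    - [0.0525, 0.03, 0.02]
    - [0.0525, 0.03, 0.06]
    - [0.0525, 0.03, 0.085]
    - [0.0525, 0.03, 0.085]
  rot:
    - [0, 0, 0.037]
    - [0, 0, 0.037]
    - [0, 0, 0.037]
    - [0, 0, 0.037]
    - [0, 0, 0.037]

```text
clock: 5.95
eef_pos: [0.5331, -0.1443, 0.1274]
orientation: [[-0.978, -0.209, -0.004], [-0.209, 0.978, 0.0], [0.003, 0.001, -1.0]]
ft_force: [0.1, -0.5, -0.9]
gripper_width: 0.0005
```

```bash
python3 - <<'E'
from h import *
s=cap('scene');a=cap('side');w=cap('wrist','pics/wrist6.png');o=ctrl.observe();print(o['eef_pos'],o['ft_force'],o['clock'])
z=lambda im,r0,c0:cv2.resize(im['pixels'][r0:r0+130,c0:c0+130],(400,400),interpolation=2)
cv2.imwrite('pics/z6.png',np.hstack([z(s,190,100),z(a,100,350)]))
E
```

```text
[ 0.53566836 -0.14432485  0.12994987] [0.61804896 0.30897754 0.93633311] 6.1
```

View pics/z6.png

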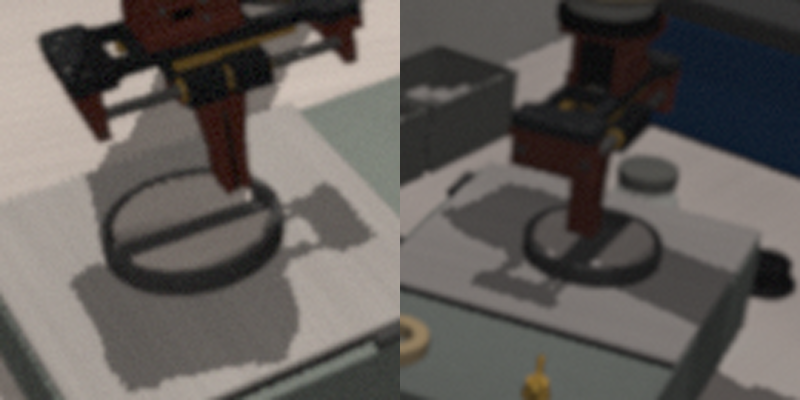

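View pics/wrist6.png

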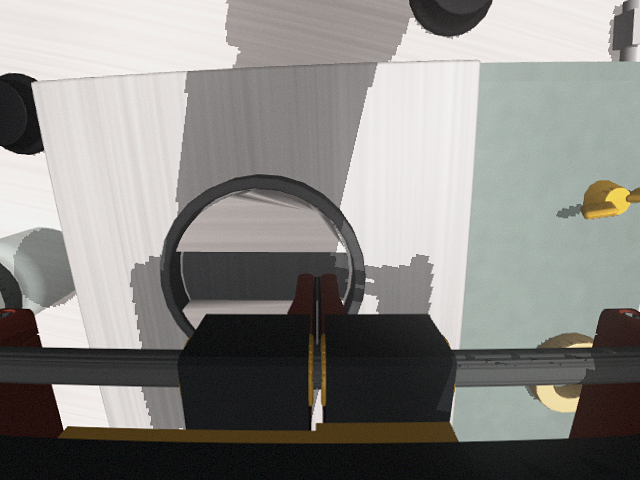

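The tip at (317,274) is over the left part of the slot, which spans rows 252–300. I check numerically that it is centred.

```bash
python3 - <<'E'
from h import *
w=cap('wrist');o=ctrl.observe();R=o['orientation'];p=o['eef_pos'];print(p)
f=lambda uv,h:np.round(((onz(w,uv,h)-p)@R)*1000,1)
print('slot edges',f([[230,252],[290,252],[250,300]],.112)); print('tip front L,R',f([[299,274],[336,274]],.129))
print('collar L R top',f([[162,262],[367,262],[262,175]],.112))
E
```

```text
[ 0.53585431 -0.14429325  0.13006038]
slot edges [[ 16.8 -44.9  18.1]
 [ 16.8 -13.3  18. ]
 [-10.6 -35.7  18.1]]
tip front L,R [[11.  -7.9  1. ]
 [11.   9.9  1. ]]
collar L R top [[ 11.2 -81.7  18.1]
 [ 11.3  27.2  18. ]
 [ 56.7 -26.4  18. ]]
```

The slot is centred under the tip and the fastener centre is at tool y ≈ -28 mm. I insert.

Emit:
move_arm:
  offset:
    - [0, 0, 0.008]
    - [0, 0, 0.015]
    - [0, 0, 0.02]
    - [0, 0, 0.025]
    - [0, 0, 0.025]
  rot:
    - [0, 0, 0]
    - [0, 0, 0]
    - [0, 0, 0]
    - [0, 0, 0]
    - [0, 0, 0]

```text
clock: 6.78
eef_pos: [0.5349, -0.1438, 0.1031]
orientation: [[-0.978, -0.21, -0.001], [-0.21, 0.978, 0.0], [0.001, 0.0, -1.0]]
ft_force: [-0.3, 0.0, 0.7]
gripper_width: -0.0001
```

Emit:
move_arm:
  offset:
    - [-0.0043, -0.0003, 0]
    - [-0.0084, -0.0013, 0]
    - [-0.0124, -0.0028, 0]
    - [-0.0161, -0.005, 0]
    - [-0.0194, -0.0076, 0]
  rot:
    - [0, 0, 0.15]
    - [0, 0, 0.3]
    - [0, 0, 0.45]
    - [0, 0, 0.6]
    - [0, 0, 0.75]

```text
clock: 7.4
eef_pos: [0.5554, -0.1464, 0.1036]
orientation: [[-0.856, 0.517, -0.001], [0.517, 0.856, 0.001], [0.002, 0.0, -1.0]]
ft_force: [-1.8, 2.6, 0.9]
gripper_width: 0.0003
```

```bash
python3 - <<'E'
from h import *
s=cap('scene');a=cap('side');w=cap('wrist','pics/wrist7.png');o=ctrl.observe();print(o['eef_pos'],o['ft_force'],o['clock'])
z=lambda im,r0,c0:cv2.resize(im['pixels'][r0:r0+130,c0:c0+130],(400,400),interpolation=2)
cv2.imwrite('pics/z7.png',np.hstack([z(s,190,100),z(a,100,350)]))
E
```

```text
[ 0.55576017 -0.14685229  0.10363609] [0.02279939 0.65743637 0.53870231] 7.55
```

View pics/z7.png

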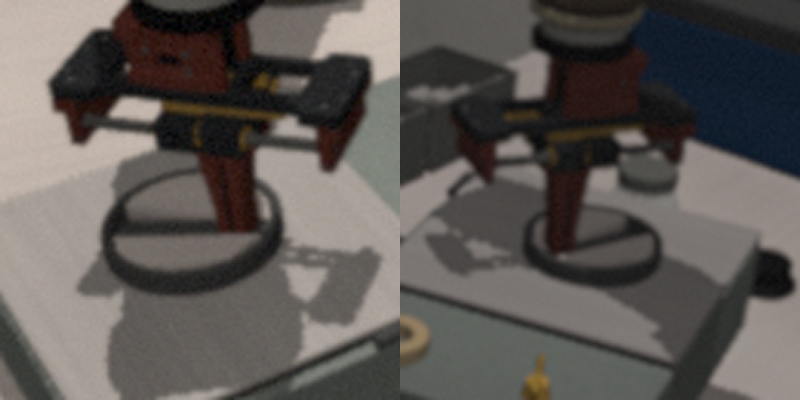

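View pics/wrist7.png

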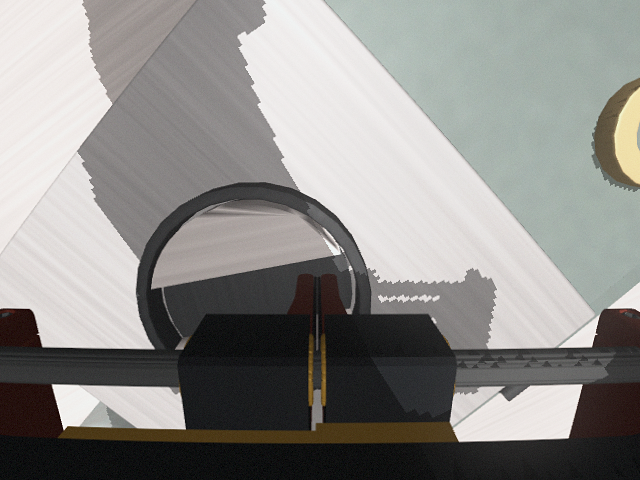

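The slot is following, trailing the tool by about 0.2 rad (slot edge from (150,290) to (330,257)). I continue the arc.

Emit:
move_arm:
  offset:
    - [-0.0043, -0.0003, 0]
    - [-0.0084, -0.0013, 0]
    - [-0.0124, -0.0028, 0]
    - [-0.0161, -0.005, 0]
    - [-0.0194, -0.0076, 0]
  rot:
    - [0, 0, 0.15]
    - [0, 0, 0.3]
    - [0, 0, 0.45]
    - [0, 0, 0.6]
    - [0, 0, 0.75]

```text
clock: 8.18
eef_pos: [0.5688, -0.1628, 0.1037]
orientation: [[-0.278, 0.961, 0.0], [0.961, 0.278, 0.001], [0.001, 0.001, -1.0]]
ft_force: [0.9, 2.8, 0.1]
gripper_width: 0.0004
```

```bash
python3 - <<'E'
from h import *
w=cap('wrist','pics/wrist8.png');o=ctrl.observe();print(o['eef_pos'],o['ft_force'],o['clock'],o['joint_positions'])
E
```

```text
[ 0.56897031 -0.16343526  0.10369973] [0.47243469 1.91592794 0.38765261] 8.225 [ 0.10162382  0.48051858  0.1298406   1.80684061 -0.08026072  0.85879596
  0.54362343]
```

View pics/wrist8.png

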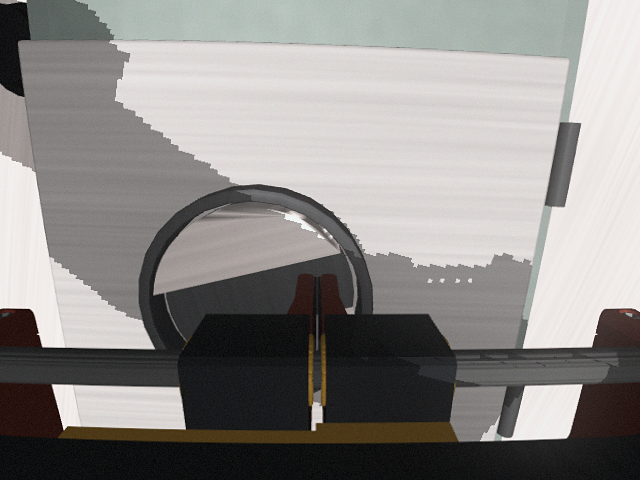

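Emit:
move_arm:
  offset:
    - [-0.0023, -0.0001, 0]
    - [-0.0045, -0.0004, 0]
    - [-0.0057, -0.0006, 0]
    - [-0.0065, -0.0008, 0]
    - [-0.0065, -0.0008, 0]
  rot:
    - [0, 0, 0.08]
    - [0, 0, 0.16]
    - [0, 0, 0.2]
    - [0, 0, 0.23]
    - [0, 0, 0.23]

```text
clock: 8.85
eef_pos: [0.5697, -0.1702, 0.1037]
orientation: [[-0.053, 0.999, 0.0], [0.999, 0.053, -0.0], [-0.0, 0.0, -1.0]]
ft_force: [0.5, 2.5, -0.1]
gripper_width: 0.0003
```

```bash
python3 - <<'E'
from h import *
w=cap('wrist','pics/wrist9.png');o=ctrl.observe();print(o['eef_pos'],o['ft_force'],o['clock'],o['joint_positions'])
E
```

```text
[ 0.56966664 -0.17016425  0.10372449] [0.98183923 1.61478228 0.41904502] 8.9 [ 0.07087239  0.48655658  0.18585663  1.80318101 -0.11409749  0.86196802
  0.36359438]
```

View pics/wrist9.png

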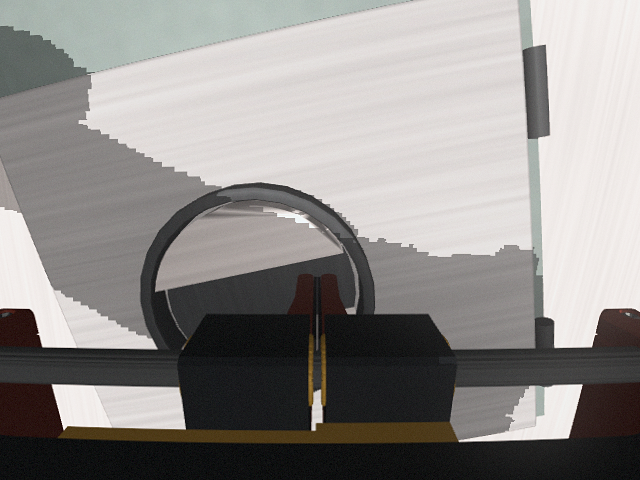

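The force is still only about the friction level and the slot is about 0.02 rad short of parallel with the panel's side edge. I nudge on to the stop.

Emit:
move_arm:
  offset:
    - [-0.0005, 0, 0]
    - [-0.001, 0, 0]
    - [-0.0015, -0.0001, 0]
    - [-0.0015, -0.0001, 0]
  rot:
    - [0, 0, 0]
    - [0, 0, 0]
    - [0, 0, 0]
    - [0, 0, 0]

```text
clock: 9.4
eef_pos: [0.5696, -0.1711, 0.1037]
orientation: [[-0.053, 0.999, -0.0], [0.999, 0.053, 0.001], [0.001, -0.0, -1.0]]
ft_force: [0.7, 4.6, 1.2]
gripper_width: 0.0003
```

Emit:
move_arm:
  offset:
    - [-0.0005, 0, 0]
    - [-0.001, 0, 0]
    - [-0.001, 0, 0]
  rot:
    - [0, 0, 0]
    - [0, 0, 0]
    - [0, 0, 0]

```text
clock: 9.78
eef_pos: [0.5696, -0.1713, 0.1036]
orientation: [[-0.053, 0.999, -0.0], [0.999, 0.053, 0.002], [0.002, -0.0, -1.0]]
ft_force: [-1.1, 7.3, 2.3]
gripper_width: 0.0007
```

Emit:
move_arm:
  offset:
    - [-0.001, 0, 0]
    - [-0.002, 0, 0]
    - [-0.002, 0, 0]
  rot:
    - [0, 0, 0]
    - [0, 0, 0]
    - [0, 0, 0]

```text
clock: 10.15
eef_pos: [0.5697, -0.1715, 0.1036]
orientation: [[-0.054, 0.999, -0.001], [0.999, 0.054, 0.004], [0.004, -0.001, -1.0]]
ft_force: [-0.7, 11.5, 4.2]
gripper_width: 0.0006
```

```bash
python3 - <<'E'
from h import *
w=cap('wrist','pics/wrist10.png');o=ctrl.observe();print(o['eef_pos'],o['ft_force'],o['clock'],o['joint_positions'])
E
```

```text
[ 0.56966215 -0.17144895  0.10361303] [-1.38369744 11.42476739  3.35240491] 10.2 [ 0.07653125  0.48836405  0.18401411  1.80018555 -0.11730162  0.865322
  0.37029294]
```

View pics/wrist10.png

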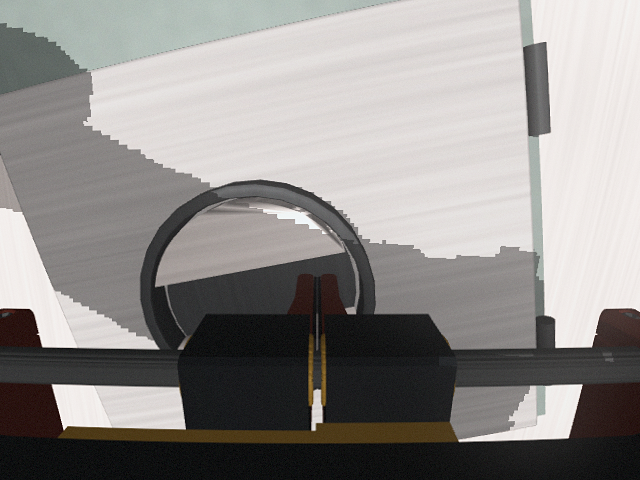

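The force rose to 11 N, three times the friction level, with no further motion. The fastener is at its stop, so I back off, lift out and inspect.

Emit:
move_arm:
  offset:
    - [0.005, 0, 0]
    - [0.007, 0, 0]
    - [0.007, 0, -0.03]
    - [0.007, 0, -0.08]
    - [0.007, 0, -0.12]
  rot:
    - [0, 0, 0]
    - [0, 0, 0]
    - [0, 0, 0]
    - [0, 0, 0]
    - [0, 0, 0]

```text
clock: 10.82
eef_pos: [0.5691, -0.1692, 0.2254]
orientation: [[-0.05, 0.999, 0.0], [0.999, 0.05, -0.001], [-0.001, 0.0, -1.0]]
ft_force: [1.0, -0.7, -0.8]
gripper_width: 0.0007
```

Emit:
move_arm:
  offset:
    - [-0.03, 0, 0]
    - [-0.07, 0, -0.02]
    - [-0.11, 0, -0.04]
    - [-0.14, 0, -0.04]
    - [-0.14, 0, -0.04]
  rot:
    - [0, 0, 0]
    - [0, 0, 0]
    - [0, 0, 0]
    - [0, 0, 0]
    - [0, 0, 0]

```text
clock: 11.45
eef_pos: [0.5751, -0.3116, 0.2634]
orientation: [[-0.047, 0.999, -0.001], [0.999, 0.047, -0.002], [-0.002, -0.001, -1.0]]
ft_force: [1.0, 0.3, 0.4]
gripper_width: 0.0005
```

```bash
python3 - <<'E'
from m import *
w=cap('wrist','pics/wrist11.png')
meas(w,'pics/rect11.png');s=cap('scene','pics/scene11.png');cap('side','pics/side11.png')
o=ctrl.observe();print(o['eef_pos'],o['ft_force'],o['clock'])
E
```

```text
plane [2.83840838e-04 3.81580959e-05 9.45771072e-02] 0.6275659824046921 0.0007469882241603334
[ 0.57645745 -0.30673674  0.26316146] [0.54701986 0.24526137 0.59952703] 11.6
```

View pics/rect11.png

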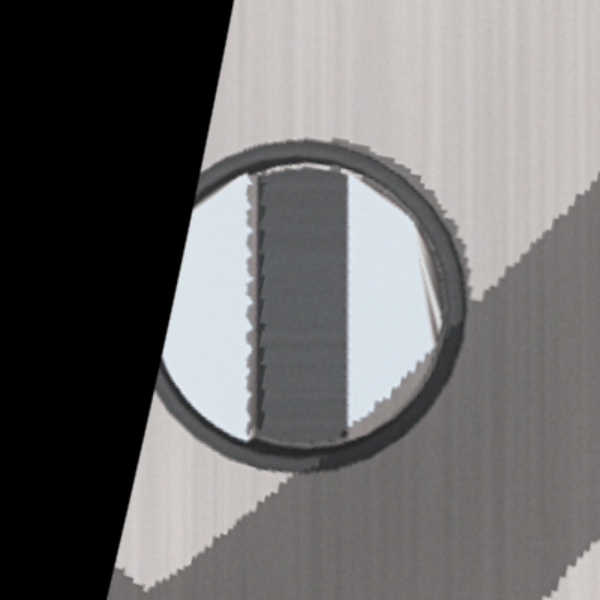

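View pics/scene11.png

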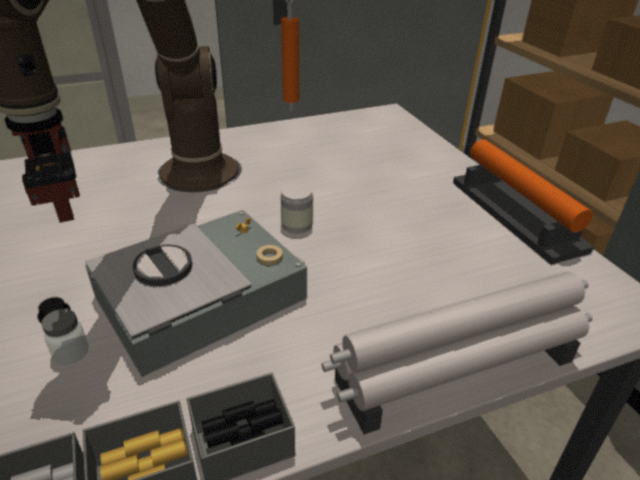

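View pics/side11.png

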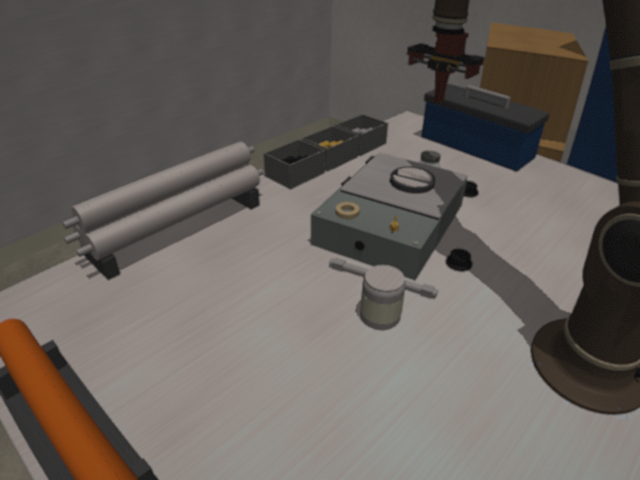

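The rectified view shows the slot running straight front to back (its right edge is at column 348 at both ends). The panel is flat, the other items are where they were, and the hand is clear at z = 0.26. I hand it in.

```bash
python3 -c "
from plant import ctrl
print(ctrl.close_job())"
```

```text
the job is handed in; nothing more can be done
None
```

I pushed the hatch panel shut with the closed fingertips, turned the fastener clockwise to its stop, and handed the job in at about 11.6 s of the 45 s allowed.

**Panel:** It reached its stop at z ≈ 0.095 m with 52 N on the fingertip, above the 3–6 N needed but under the 120 N wrist limit. In the last wrist view its slope was 0.0003 rad, so it is shut. The scene and side cameras read 0.003–0.008 rad, which I put down to their noisier depth readings and calibration.

**Fastener:** I turned it with the fingertip about 28 mm off centre. At the end the force rose to about 11 N, roughly three times friction, with no further motion. The slot now runs front to back, and its edge is parallel to the panel's axis in the rectified wrist view.

**Collar centre:** The oblique views disagreed with the wrist view by up to about 6 mm on where the collar's centre is. I used the wrist view, and the tip went into the slot without contact.

**Other items:** In the final pictures they look to be where they were at the start. The hand ended clear, with the force reading at about zero.

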